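# Find the rattling parts case and present it for inspection

### The arm

A 7-joint arm with a two-finger parallel gripper is mounted at the origin on the work surface. World frame = base frame: x ahead of the robot, y to its left, z up, the work surface at z = 0. Lengths are in m, angles in rad, forces in N, time in s.
With the tool pointing down it reaches from about 0.35 to 0.9 m from the base axis. Payload 8.1 kg.
Tool frame: the origin (TCP) lies midway between the tips of the shut fingers; the grasp point (between the pads) lies 19 mm behind it; z points along the fingers, y is the line along which they close (so a half turn about z gives the same grasp; the last joint's range is limited). The gripper opens to 85 mm and grips with 20 to 120 N. Pads are 22 mm wide; open, the fingers measure 114 mm over their backs; the gripper's body (76 mm by 85 mm) begins 54 mm behind the grasp point. The pads swing forward as they close: fully open they stand 13 mm farther back than shut.
Start: joints at [1.199, 0.434, 0.025, 1.573, -0.012, 1.134, -0.075], TCP at [0.166, -0.603, 0.231] pointing down, gripper open.
Joint ranges: [-2.62, 2.62], [-0.44, 2.09], [-1.27, 1.32], [0.08, 2.57], [-1.32, 4.46], [0.12, 2], [-2.74, 2.74]. Speed limits (rad/s): [2.22, 2.22, 3.01, 3.01, 3.14, 3.14, 3.14].

### API

Orientations are given as [roll, pitch, yaw] about the fixed x, y, z axes, in that order (R = Rz(yaw) Ry(pitch) Rx(roll)).
In Python, from rig import robot gives the robot as it stands.
- The arm moves only by the tool move_arm, never from a script. Its argument "increments" is a list of rows, each a list of 7 numbers: the shift along the world's x, y, z normalised to -1 to 1, where 1 is 100 mm, then the turn, a rotation vector about the world's x, y, z normalised to -1 to 1, where 1 is 90 degrees, then the closure in counts, from 0 (fully open) to 255 (shut). A call has 1 to 10 rows; each row is the pose to reach, as a shift and turn from the pose commanded when the call began; what a row does not reach only later rows make up. A row lasts 1/12 s, in which the tool goes at most 41.7 mm and 7.16 degrees, less where a joint would pass 70% of its speed; a pose out of reach is approached as far as the arm can. A call with a number of a shift or a turn outside -1 to 1 is refused whole. A call with a gripper value outside its range is refused whole. The fingers move at their own pace and stop on an object; the grip force is fixed at half the most. Time passes only in rows, so rows that repeat a pose let the fingers close. It gives the time, the measured TCP pose, the force, the opening and the grip force at its end, in the units of the state.
- robot.get_obs(): the state, without advancing time (a new reading comes with each control period).
- robot.camera(name): name is "scene" or "top" or "wrist"; returns the picture (400x640x3 uint8, blue, green, red); there is no depth.
- robot.camera_model(name): a dict with "K" (3x3 intrinsics, pixels), "k1" (the pictures are not rectified: a ray, as slopes to the right and down, at radius r is drawn at 1 + k1 r^2 times it, then the intrinsics apply), "R" (3x3) and "t" (3): a world point X has camera coordinates R X + t. Camera axes: x right, y down, z forward; pixel columns grow to the right and rows downward; lengths in m; the calibration is good to about 2 mm. A picture is of the moment at which its call begins: read the wrist's pose just before it. camera_model takes no time and is no camera call; for the wrist camera it gives the pose at the moment of the call.
- robot.close_job(): hands the job in; it is judged then, once.
Trained networks look in the newest picture that a camera, given by its name, has taken for a name from the list of things; names that differ only in an ending like _2 or _b are one class to them, and where a whole thing is asked for, a point or a joint stands for the part that bears it (a point fixed in the world has none). Each returns a list of dicts, best first, with "confidence" (0 to 1); they miss things now and then, are a little off and sometimes report something else, mostly with a low value. They report only what shows in the picture. A call takes as long as a camera call.
- robot.spot_in(camera, label): "xy" ([column, row] in pixels, amid what is visible of it).
- robot.regions_of(camera, label): "pixels" (400x640 bool, what is visible of it) and "xy" ([column, row] in pixels, amid what is visible of it).
- robot.landmark_of(camera, label): "xy" ([column, row] in pixels: a listed point, or the origin of a listed thing).
The state is a dict: "time_s": time; "joint_pos": joint angles; "qd": joint speeds; "joint_efforts": joint torques, N m; "position": TCP position; "orientation": TCP orientation; "force": force on the tool from outside, world axes, zero at the start; "wrist_torque": the same for the moment, N m; "finger_gap": finger opening in m; "grasp_force": force on a finger pad.
Only numpy, scipy, OpenCV 4.12 (cv2) and the standard library are available. Lean on these libraries where they do the work, as an engineer would, in place of code of your own. Each camera call takes 0.05 s, during which the arm holds its last target. There are 200 camera calls.

### The job

One of the three sealed parts cases has a part loose inside: pick the cases up one at a time and shake each briskly back and forth a few times in the air until you find the one that rattles, standing every quiet one upright on the bench again, clear of the light panel. Then present the rattling case: hold it upright and still over the middle of the light panel, 10 to 20 cm clear of it, and finish while still holding it there. Leave the tape roll and the pen cup alone.

Things in the scene. Friction and masses are not known exactly. Their poses are not given: they have to be found in the camera images.
- case_a_centre (a point): centre (half-way up, 32.5 mm above the underside) of one of three outwardly identical sealed parts cases: rigid white plastic box 104 mm long (its x axis) x 63 wide (y, over the grip ribs on its sides) x 65 tall (z up), orange band round both ends, paper seal on the lid, standing on the bench. Two are packed tight, one (any of them, at any place) has a loose part.
- case_b_centre (a point): centre (half-way up, 32.5 mm above the underside) of one of three outwardly identical sealed parts cases: rigid white plastic box 104 mm long (its x axis) x 63 wide (y, over the grip ribs on its sides) x 65 tall (z up), orange band round both ends, paper seal on the lid, standing on the bench. Two are packed tight, one (any of them, at any place) has a loose part.
- case_c_centre (a point): centre (half-way up, 32.5 mm above the underside) of one of three outwardly identical sealed parts cases: rigid white plastic box 104 mm long (its x axis) x 63 wide (y, over the grip ribs on its sides) x 65 tall (z up), orange band round both ends, paper seal on the lid, standing on the bench. Two are packed tight, one (any of them, at any place) has a loose part.
- case_a: the case of case_a_centre, origin at the centre of its underside, same axes; about 0.46 kg; grip it lightly (30 N is ample, over 60 N makes it unsteady). In the one that rattles a 40 mm, 260 g steel ball rolls with 54 mm of play along the length: at the stop of a quick 10 cm stroke it runs to the leading end; from end to end the moment at the wrist shifts by about 0.13 N m.
- case_b: the case of case_b_centre, origin at the centre of its underside, same axes; about 0.46 kg; grip it lightly (30 N is ample, over 60 N makes it unsteady). In the one that rattles a 40 mm, 260 g steel ball rolls with 54 mm of play along the length: at the stop of a quick 10 cm stroke it runs to the leading end; from end to end the moment at the wrist shifts by about 0.13 N m.
- case_c: the case of case_c_centre, origin at the centre of its underside, same axes; about 0.46 kg; grip it lightly (30 N is ample, over 60 N makes it unsteady). In the one that rattles a 40 mm, 260 g steel ball rolls with 54 mm of play along the length: at the stop of a quick 10 cm stroke it runs to the leading end; from end to end the moment at the wrist shifts by about 0.13 N m.
- panel_centre (a point): centre of the top of the inspection light panel, a fixed lit white plate in a steel frame, 130 mm (x) x 240 mm (y), 5 mm high, lying on the bench beyond the cases
- panel: the same light panel, origin under its centre
- tape_roll: bystander: roll of brown tape lying flat, 90 mm across, 48 mm high, origin under its centre
- pen_cup: bystander: black pen cup, 76 mm across, 90 mm high with pens to 131 mm, origin under its centre

How it is judged:
On the way, in this order (a step that is already met when the one before it is completed fails the run):
1. the rattling case, off the bench, makes a first brisk swing (((contact force between case_a_c0 and anything else above 0.3 N and height (world z) of case_a_centre above 0.0525 m and (linear speed of case_a above 0.12 m/s or angular speed of case_a above 0.6 rad/s)) or (contact force between case_b_c0 and anything else above 0.3 N and height (world z) of case_b_centre above 0.0525 m and (linear speed of case_b above 0.12 m/s or angular speed of case_b above 0.6 rad/s)) or (contact force between case_c_c0 and anything else above 0.3 N and height (world z) of case_c_centre above 0.0525 m and (linear speed of case_c above 0.12 m/s or angular speed of case_c above 0.6 rad/s)))).
2. the rattling case, still in the air, checks its motion before swinging again (((contact force between case_a_c0 and anything else above 0.3 N and height (world z) of case_a_centre above 0.0525 m and linear speed of case_a below 0.08 m/s and angular speed of case_a below 0.4 rad/s) or (contact force between case_b_c0 and anything else above 0.3 N and height (world z) of case_b_centre above 0.0525 m and linear speed of case_b below 0.08 m/s and angular speed of case_b below 0.4 rad/s) or (contact force between case_c_c0 and anything else above 0.3 N and height (world z) of case_c_centre above 0.0525 m and linear speed of case_c below 0.08 m/s and angular speed of case_c below 0.4 rad/s))).
3. the rattling case, off the bench, makes a second brisk swing (((contact force between case_a_c0 and anything else above 0.3 N and height (world z) of case_a_centre above 0.0525 m and (linear speed of case_a above 0.12 m/s or angular speed of case_a above 0.6 rad/s)) or (contact force between case_b_c0 and anything else above 0.3 N and height (world z) of case_b_centre above 0.0525 m and (linear speed of case_b above 0.12 m/s or angular speed of case_b above 0.6 rad/s)) or (contact force between case_c_c0 and anything else above 0.3 N and height (world z) of case_c_centre above 0.0525 m and (linear speed of case_c above 0.12 m/s or angular speed of case_c above 0.6 rad/s)))).
4. the rattling case, still in the air, checks its motion before swinging again (((contact force between case_a_c0 and anything else above 0.3 N and height (world z) of case_a_centre above 0.0525 m and linear speed of case_a below 0.08 m/s and angular speed of case_a below 0.4 rad/s) or (contact force between case_b_c0 and anything else above 0.3 N and height (world z) of case_b_centre above 0.0525 m and linear speed of case_b below 0.08 m/s and angular speed of case_b below 0.4 rad/s) or (contact force between case_c_c0 and anything else above 0.3 N and height (world z) of case_c_centre above 0.0525 m and linear speed of case_c below 0.08 m/s and angular speed of case_c below 0.4 rad/s))).
5. the rattling case, off the bench, makes a third brisk swing (((contact force between case_a_c0 and anything else above 0.3 N and height (world z) of case_a_centre above 0.0525 m and (linear speed of case_a above 0.12 m/s or angular speed of case_a above 0.6 rad/s)) or (contact force between case_b_c0 and anything else above 0.3 N and height (world z) of case_b_centre above 0.0525 m and (linear speed of case_b above 0.12 m/s or angular speed of case_b above 0.6 rad/s)) or (contact force between case_c_c0 and anything else above 0.3 N and height (world z) of case_c_centre above 0.0525 m and (linear speed of case_c above 0.12 m/s or angular speed of case_c above 0.6 rad/s)))).
6. the rattling case, still in the air, checks its motion before swinging again (((contact force between case_a_c0 and anything else above 0.3 N and height (world z) of case_a_centre above 0.0525 m and linear speed of case_a below 0.08 m/s and angular speed of case_a below 0.4 rad/s) or (contact force between case_b_c0 and anything else above 0.3 N and height (world z) of case_b_centre above 0.0525 m and linear speed of case_b below 0.08 m/s and angular speed of case_b below 0.4 rad/s) or (contact force between case_c_c0 and anything else above 0.3 N and height (world z) of case_c_centre above 0.0525 m and linear speed of case_c below 0.08 m/s and angular speed of case_c below 0.4 rad/s))).
7. the rattling case, off the bench, makes a fourth brisk swing (((contact force between case_a_c0 and anything else above 0.3 N and height (world z) of case_a_centre above 0.0525 m and (linear speed of case_a above 0.12 m/s or angular speed of case_a above 0.6 rad/s)) or (contact force between case_b_c0 and anything else above 0.3 N and height (world z) of case_b_centre above 0.0525 m and (linear speed of case_b above 0.12 m/s or angular speed of case_b above 0.6 rad/s)) or (contact force between case_c_c0 and anything else above 0.3 N and height (world z) of case_c_centre above 0.0525 m and (linear speed of case_c above 0.12 m/s or angular speed of case_c above 0.6 rad/s)))).
At the end, for the whole second after the job is handed in: After four brisk swings in the air, the rattling case is held by the fingers, at rest, within 50 mm of over the panel centre, its centre 110 to 300 mm above the bench, within 15 degrees of upright; the quiet cases stand upright, at rest and untouched on the bench, off the panel ((((contact force between case_a_c0 and anything else above 0.5 N and horizontal distance between case_a_centre and panel_centre below 0.05 m and height (world z) of case_a_centre between 0.11 and 0.3 m and angle between case_a_centre's own z axis and vertical below 0.26 rad and linear speed of case_a below 0.05 m/s and contact force between the fingers and case_a above 3 N) and (height (world z) of case_b_centre between 0.025 and 0.04 m and angle between case_b_centre's own z axis and vertical below 0.12 rad and linear speed of case_b below 0.03 m/s and contact force between case_b and panel below 0.05 N and contact force between case_b and the fingers below 0.05 N) and (height (world z) of case_c_centre between 0.025 and 0.04 m and angle between case_c_centre's own z axis and vertical below 0.12 rad and linear speed of case_c below 0.03 m/s and contact force between case_c and panel below 0.05 N and contact force between case_c and the fingers below 0.05 N)) or ((contact force between case_b_c0 and anything else above 0.5 N and horizontal distance between case_b_centre and panel_centre below 0.05 m and height (world z) of case_b_centre between 0.11 and 0.3 m and angle between case_b_centre's own z axis and vertical below 0.26 rad and linear speed of case_b below 0.05 m/s and contact force between the fingers and case_b above 3 N) and (height (world z) of case_a_centre between 0.025 and 0.04 m and angle between case_a_centre's own z axis and vertical below 0.12 rad and linear speed of case_a below 0.03 m/s and contact force between case_a and panel below 0.05 N and contact force between case_a and the fingers below 0.05 N) and (height (world z) of case_c_centre between 0.025 and 0.04 m and angle between case_c_centre's own z axis and vertical below 0.12 rad and linear speed of case_c below 0.03 m/s and contact force between case_c and panel below 0.05 N and contact force between case_c and the fingers below 0.05 N)) or ((contact force between case_c_c0 and anything else above 0.5 N and horizontal distance between case_c_centre and panel_centre below 0.05 m and height (world z) of case_c_centre between 0.11 and 0.3 m and angle between case_c_centre's own z axis and vertical below 0.26 rad and linear speed of case_c below 0.05 m/s and contact force between the fingers and case_c above 3 N) and (height (world z) of case_a_centre between 0.025 and 0.04 m and angle between case_a_centre's own z axis and vertical below 0.12 rad and linear speed of case_a below 0.03 m/s and contact force between case_a and panel below 0.05 N and contact force between case_a and the fingers below 0.05 N) and (height (world z) of case_b_centre between 0.025 and 0.04 m and angle between case_b_centre's own z axis and vertical below 0.12 rad and linear speed of case_b below 0.03 m/s and contact force between case_b and panel below 0.05 N and contact force between case_b and the fingers below 0.05 N)))); the arm keeps its last pose, push and grip.
It fails at once if the tape roll is moved more than 20 mm (distance of tape_roll from where it was at the start of the episode above 0.02 m).
It fails at once if the pen cup is moved more than 20 mm (distance of pen_cup from where it was at the start of the episode above 0.02 m).
It also fails if it takes over 72 s, if anything falls off the work surface, if the arm or the gripper's body presses on something with over 40 N, if the wrist force passes 120 N, or if a joint passes its speed limit or range.

## Working session

There is one attempt and no reset: what is moved stays moved. The work goes in short steps, Python scripts to look and compute and a tool call to move; the robot and the scene stay as the last step left them, time stands still between calls to the robot, and variables do not carry over. Pictures are saved under pics/ and viewed, at most 10 in all, crops included, and the job is handed in when it is done.

Besides the shell and the picture viewer there is one more tool, called by a JSON object that holds its "fn" and its "kwargs", one argument or row to a line. move_arm: Moves the arm, as the interface text tells. Its arguments: {"type":"object","properties":{"increments":{"type":"array"}},"required":["increments"]}

```bash
mkdir -p pics; cat > h.py <<'E'
import numpy as np, cv2
from rig import robot
def ray(cam,uv):
    m=robot.camera_model(cam);K=np.array(m["K"]);R=np.array(m["R"]);t=np.array(m["t"])
    d=np.linalg.inv(K)@[uv[0],uv[1],1];d=d[:2]
    s=d.copy()
    for _ in range(30): s=d/(1+m["k1"]*(s@s))
    return -R.T@t, R.T@np.array([*s,1])
def at(cam,uv,z):
    o,d=ray(cam,uv);return o+d*(z-o[2])/d[2]
E
python3 - <<'E'
from h import *
for c in("top","scene"):
    cv2.imwrite(f"pics/{c}0.png",robot.camera(c))
    for l,z in(("case_a_centre",.0325),("panel_centre",.005),("tape_roll",0),("pen_cup",0)):
        for r in robot.landmark_of(c,l): print(c,l,round(r["confidence"],2),np.round(r["xy"]),np.round(at(c,r["xy"],z),3))
    if c=="top":
        for r in robot.regions_of(c,"case_a"):
            p=r["pixels"].astype(np.uint8);ys,xs=np.nonzero(p)
            w=np.array([at(c,q,.065)[:2] for q in np.c_[xs,ys][::7]]).astype(np.float32)
            print(round(r["confidence"],2),np.round(r["xy"]),cv2.minAreaRect(w))
o=robot.get_obs();print({k:np.round(v,3) for k,v in o.items()})
E
```

```text
top case_a_centre 0.79 [235. 231.] [0.45  0.249 0.032]
top case_a_centre 0.66 [387. 229.] [ 0.448 -0.184  0.032]
top panel_centre 0.89 [310. 156.] [0.669 0.033 0.005]
top tape_roll 0.79 [175. 210.] [0.514 0.431 0.   ]
top pen_cup 0.74 [460. 198.] [ 0.537 -0.407  0.   ]
0.94 [235. 229.] ((0.4578680396080017, 0.2392778992652893), (0.06954483687877655, 0.10455255210399628), 87.96161651611328)
0.63 [391. 229.] ((0.4466480016708374, -0.18694087862968445), (0.06888484209775925, 0.10458339750766754), 69.35009765625)
0.55 [320. 224.] ((0.4618573784828186, 0.0010855533182621002), (0.06074167415499687, 0.0997045561671257), 88.70833587646484)
scene case_a_centre 0.6 [418. 202.] [0.457 0.244 0.032]
scene panel_centre 0.56 [315. 252.] [0.665 0.027 0.005]
scene tape_roll 0.86 [481. 242.] [0.511 0.423 0.   ]
scene pen_cup 0.58 [183. 184.] [ 0.562 -0.398  0.   ]
{'time_s': np.float64(0.55), 'joint_pos': array([ 1.199,  0.435,  0.025,  1.573, -0.012,  1.134, -0.075]), 'qd': array([-0.001, -0.001, -0.001, -0.001,  0.   , -0.002,  0.001]), 'joint_efforts': array([-1.0000e-03, -6.6986e+01,  1.0240e+00, -3.1640e+01,  1.6000e-02,
        3.0000e-03,  0.0000e+00]), 'position': array([ 0.166, -0.603,  0.231]), 'orientation': array([ 3.142, -0.   ,  0.269]), 'force': array([-0.297, -0.46 ,  0.292]), 'wrist_torque': array([ 0.015,  0.051, -0.003]), 'grasp_force': np.float64(0.0), 'finger_gap': np.float64(0.085)}
```

View pics/top0.png

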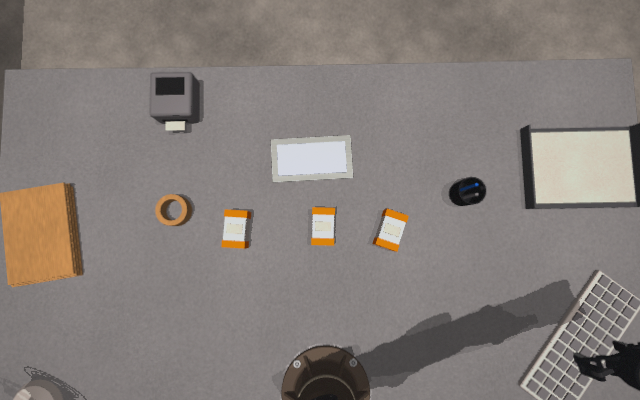

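View pics/scene0.png

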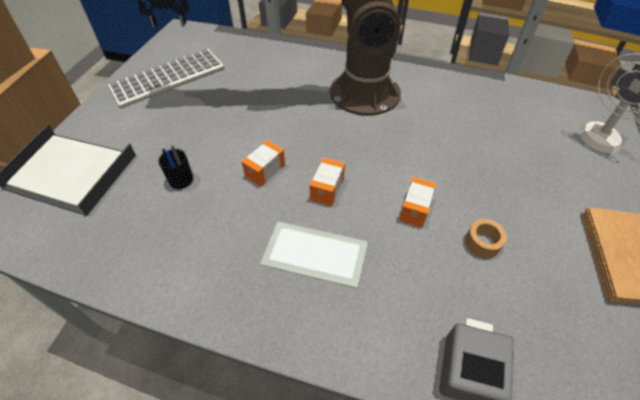

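Top view: cases at about (236,229), (323,226) and (391,230), the last one turned. The panel is at (312,158), the tape at (173,210) and the cup at (467,191). The scene view agrees. Next I fit a box outline to the masks to get accurate poses.

```bash
cat >> h.py <<'E'
def proj(cam,P):
    m=robot.camera_model(cam);c=np.asarray(P)@np.array(m["R"]).T+np.array(m["t"])
    s=c[:,:2]/c[:,2:];s=s*(1+m["k1"]*(s**2).sum(1,keepdims=True))
    K=np.array(m["K"]);return s*[K[0,0],K[1,1]]+[K[0,2],K[1,2]]
def boxmask(cam,p,L=.104,W=.061,H=.065,z0=0.,S=4):
    c,s=np.cos(p[2]),np.sin(p[2])
    B=np.array([[i*L/2,j*W/2,k] for i in(-1,1) for j in(-1,1) for k in(z0,z0+H)])
    P=np.c_[B[:,0]*c-B[:,1]*s+p[0],B[:,0]*s+B[:,1]*c+p[1],B[:,2]]
    h=cv2.convexHull(proj(cam,P).astype(np.float32))
    M=np.zeros((400*S,640*S),np.uint8)
    cv2.fillConvexPoly(M,np.round((h+.5)*S).astype(np.int32),1);return M
E
python3 - <<'E'
from h import *
from scipy.optimize import minimize
import sys
for c in("top","scene"):
    robot.camera(c)
    for r in robot.regions_of(c,"case_a"):
        if r["confidence"]<.3: continue
        m=cv2.resize(r["pixels"].astype(np.uint8),None,fx=4,fy=4,interpolation=0)
        x0=at(c,r["xy"],.04)
        if not(.35<x0[0]<.6 and abs(x0[1])<.35):continue
        f=lambda p:-(lambda b:(b&m).sum()/(b|m).sum())(boxmask(c,p))
        best=min((minimize(f,[x0[0],x0[1],y],method="Nelder-Mead",options=dict(initial_simplex=np.array([[x0[0],x0[1],y]]*4)+np.r_[np.zeros((1,3)),np.diag([.01,.01,.15])],maxiter=90)) for y in(-.3,0.)),key=lambda q:q.fun)
        print(c,round(r["confidence"],2),np.round(r["xy"]),np.round(best.x,3),round(-best.fun,3))
    for l in("panel","tape_roll","pen_cup"):
        for r in robot.regions_of(c,l): print(c,l,round(r["confidence"],2),np.round(at(c,r["xy"],.005),3))
E
```

```text
top 0.74 [320. 223.] [ 0.46   0.    -0.048] 0.957
top 0.69 [237. 228.] [ 0.458  0.245 -0.04 ] 0.946
top 0.68 [390. 231.] [ 0.447 -0.192 -0.345] 0.949
top panel 0.95 [0.669 0.031 0.005]
top panel 0.42 [ 0.448 -0.193  0.005]
top tape_roll 0.58 [0.522 0.462 0.005]
top tape_roll 0.26 [0.457 0.002 0.005]
top pen_cup 0.9 [ 0.554 -0.421  0.005]
scene 0.97 [328. 180.] [ 0.459 -0.005 -0.075] 0.959
scene 0.81 [420. 201.] [ 0.458  0.243 -0.088] 0.924
scene 0.67 [261. 163.] [ 0.447 -0.195 -0.376] 0.953
scene panel 0.73 [0.663 0.033 0.005]
scene tape_roll 0.72 [0.486 0.437 0.005]
scene pen_cup 0.74 [ 0.515 -0.437  0.005]
scene pen_cup 0.45 [0.435 0.249 0.005]
```

{"fn": "move_arm", "kwargs": {
  "increments": [
    [0.7, 1, 0, 0, 0, -0.1, 0],
    [0.7, 1, 0, 0, 0, -0.1, 0],
    [0.7, 1, 0, 0, 0, -0.1, 0]
  ]
}}

```text
time_s: 1.3
position: [0.2366, -0.5012, 0.2311]
orientation: [-3.141, -0.0, 0.108]
force: [1.2, -0.1, -0.7]
finger_gap: 0.0852
grasp_force: 0.0
```

{"fn": "move_arm", "kwargs": {
  "increments": [
    [0.7, 1, 0, 0, 0, -0.1, 0],
    [0.7, 1, 0, 0, 0, -0.1, 0],
    [0.7, 1, 0, 0, 0, -0.1, 0]
  ]
}}

```text
time_s: 1.55
position: [0.3067, -0.4009, 0.2315]
orientation: [3.141, -0.0, -0.049]
force: [0.4, -0.2, 0.4]
finger_gap: 0.085
grasp_force: 0.0
```

{"fn": "move_arm", "kwargs": {
  "increments": [
    [0.7, 1, 0, 0, 0, -0.1, 0],
    [0.7, 1, 0, 0, 0, -0.1, 0],
    [0.7, 1, 0, 0, 0, -0.1, 0]
  ]
}}

```text
time_s: 1.8
position: [0.3754, -0.3028, 0.2316]
orientation: [3.141, -0.001, -0.207]
force: [1.7, -0.4, -0.4]
finger_gap: 0.085
grasp_force: 0.0
```

{"fn": "move_arm", "kwargs": {
  "increments": [
    [0.7, 1, 0, 0, 0, -0.1, 0],
    [0.7, 1, 0, 0, 0, -0.1, 0],
    [0.7, 1, 0, 0, 0, -0.1, 0],
    [0.7, 1, 0, 0, 0, -0.1, 0],
    [0.7, 1, 0, 0, 0, -0.1, 0]
  ]
}}

```text
time_s: 2.22
position: [0.4464, -0.2014, 0.2315]
orientation: [-3.141, -0.001, -0.353]
force: [0.5, -0.3, 0.1]
finger_gap: 0.0857
grasp_force: 0.0
```

```bash
cat > wf.py <<'E'
from h import *
from scipy.optimize import minimize
import sys
def fit(c,p0,name=None,z0=0.):
    im=robot.camera(c)
    if name: cv2.imwrite(name,im)
    out=[]
    for r in robot.regions_of(c,"case_a"):
        if r["confidence"]<.3: continue
        m=r["pixels"].astype(np.uint8)
        f=lambda p:-(lambda b:(b&m).sum()/(b|m).sum())(boxmask(c,p,z0=z0,S=1))
        b=minimize(f,p0,method="Nelder-Mead",options=dict(initial_simplex=np.array([p0]*4)+np.r_[np.zeros((1,3)),np.diag([.01,.01,.1])],maxiter=120))
        out.append((round(r["confidence"],2),np.round(r["xy"]),np.round(b.x,4),round(-b.fun,3)))
    return out
E
python3 - <<'E'
from wf import *
print(*fit("wrist",[.447,-.193,-.36],"pics/w1.png"),sep="\n")
E
```

```text
(0.95, array([167., 218.]), array([ 0.447, -0.193, -0.36 ]), np.float64(0.0))
(0.69, array([315., 176.]), array([ 0.4448, -0.1956, -0.3575]), np.float64(0.971))
(0.61, array([ 26., 283.]), array([ 0.447, -0.193, -0.36 ]), np.float64(0.0))
```

View pics/w1.png

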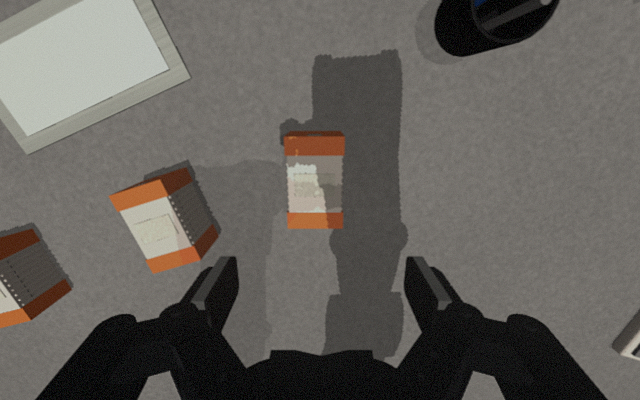

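The wrist view shows the case centred at (315,180) and square to the jaws, with the pen cup far off at upper right. The fit gives (0.445, -0.195, -0.358), so I go down on it.

{"fn": "move_arm", "kwargs": {
  "increments": [
    [0, 0.06, -0.4, 0, 0, 0, 0],
    [0, 0.06, -0.8, 0, 0, 0, 0],
    [0, 0.06, -1, 0, 0, 0, 0]
  ]
}}

```text
time_s: 2.57
position: [0.4421, -0.1994, 0.1282]
orientation: [3.141, 0.003, -0.362]
force: [-0.9, -0.2, -0.4]
finger_gap: 0.0853
grasp_force: 0.0
```

{"fn": "move_arm", "kwargs": {
  "increments": [
    [0, 0, -0.3, 0, 0, 0, 0],
    [0, 0, -0.6, 0, 0, 0, 0],
    [0, 0, -0.9, 0, 0, 0, 0],
    [0, 0, -1, 0, 0, 0, 0],
    [0, 0, -1, 0, 0, 0, 0]
  ]
}}

```text
time_s: 2.98
position: [0.4424, -0.1992, 0.0294]
orientation: [3.141, 0.005, -0.362]
force: [-0.5, 0.3, -0.2]
finger_gap: 0.0851
grasp_force: 0.0
```

{"fn": "move_arm", "kwargs": {
  "increments": [
    [0, 0, -0.12, 0, 0, 0, 0],
    [0, 0, -0.12, 0, 0, 0, 0],
    [0, 0, -0.12, 0, 0, 0, 255],
    [0, 0, -0.12, 0, 0, 0, 255],
    [0, 0, -0.12, 0, 0, 0, 255],
    [0, 0, -0.12, 0, 0, 0, 255],
    [0, 0, -0.12, 0, 0, 0, 255],
    [0, 0, -0.12, 0, 0, 0, 255]
  ]
}}

```text
time_s: 3.65
position: [0.446, -0.1983, 0.0212]
orientation: [-3.141, -0.003, -0.359]
force: [-1.6, 3.3, 10.5]
finger_gap: 0.062
grasp_force: 63.2
```

{"fn": "move_arm", "kwargs": {
  "increments": [
    [0, 0, 0.2, 0, 0, 0, 255],
    [0, 0, 0.5, 0, 0, 0, 255],
    [0, 0, 0.8, 0, 0, 0, 255],
    [0, 0, 1, 0, 0, 0, 255],
    [0, 0, 1, 0, 0, 0, 255],
    [0, 0, 1, 0, 0, 0, 255],
    [0, 0, 1, 0, 0, 0, 255]
  ]
}}

```text
time_s: 4.23
position: [0.4439, -0.1983, 0.1189]
orientation: [3.141, 0.001, -0.36]
force: [-0.4, 0.3, -5.0]
finger_gap: 0.0616
grasp_force: 68.0
```

{"fn": "move_arm", "kwargs": {
  "increments": [
    [0.3, -0.11, 0, 0, 0, 0, 255],
    [0.62, -0.23, 0, 0, 0, 0, 255],
    [0.94, -0.35, 0, 0, 0, 0, 255],
    [0.94, -0.35, 0, 0, 0, 0, 255],
    [0.94, -0.35, 0, 0, 0, 0, 255],
    [0.94, -0.35, 0, 0, 0, 0, 255],
    [0.94, -0.35, 0, 0, 0, 0, 255],
    [0.94, -0.35, 0, 0, 0, 0, 255]
  ]
}}

```text
time_s: 4.9
position: [0.5374, -0.2329, 0.1187]
orientation: [3.141, 0.002, -0.36]
force: [-0.2, -0.1, -3.9]
finger_gap: 0.0619
grasp_force: 68.7
```

```bash
cat > t.py <<'E'
from h import *
o=robot.get_obs();print(*[(k,np.round(o[k],3)) for k in("time_s","position","force","wrist_torque","finger_gap","grasp_force")])
E
python3 t.py
```

```text
('time_s', np.float64(4.9)) ('position', array([ 0.537, -0.233,  0.119])) ('force', array([-0.222, -0.11 , -3.89 ])) ('wrist_torque', array([0.026, 0.064, 0.019])) ('finger_gap', np.float64(0.062)) ('grasp_force', np.float64(68.712))
```

{"fn": "move_arm", "kwargs": {
  "increments": [
    [-0.3, 0.11, 0, 0, 0, 0, 255],
    [-0.62, 0.23, 0, 0, 0, 0, 255],
    [-0.94, 0.35, 0, 0, 0, 0, 255],
    [-0.94, 0.35, 0, 0, 0, 0, 255],
    [-0.94, 0.35, 0, 0, 0, 0, 255],
    [-0.94, 0.35, 0, 0, 0, 0, 255],
    [-0.94, 0.35, 0, 0, 0, 0, 255],
    [-0.94, 0.35, 0, 0, 0, 0, 255]
  ]
}}

```text
time_s: 5.57
position: [0.4458, -0.1986, 0.1195]
orientation: [-3.142, -0.001, -0.36]
force: [0.7, -0.1, -4.3]
finger_gap: 0.0617
grasp_force: 68.7
```

```bash
python3 t.py
```

```text
('time_s', np.float64(5.567)) ('position', array([ 0.446, -0.199,  0.12 ])) ('force', array([ 0.698, -0.125, -4.318])) ('wrist_torque', array([-0.018, -0.087, -0.016])) ('finger_gap', np.float64(0.062)) ('grasp_force', np.float64(68.716))
```

{"fn": "move_arm", "kwargs": {
  "increments": [
    [0.3, -0.11, 0, 0, 0, 0, 255],
    [0.62, -0.23, 0, 0, 0, 0, 255],
    [0.94, -0.35, 0, 0, 0, 0, 255],
    [0.94, -0.35, 0, 0, 0, 0, 255],
    [0.94, -0.35, 0, 0, 0, 0, 255],
    [0.94, -0.35, 0, 0, 0, 0, 255],
    [0.94, -0.35, 0, 0, 0, 0, 255],
    [0.94, -0.35, 0, 0, 0, 0, 255],
    [0.94, -0.35, 0, 0, 0, 0, 255],
    [0.94, -0.35, 0, 0, 0, 0, 255]
  ]
}}

```text
time_s: 6.4
position: [0.5384, -0.2332, 0.1195]
orientation: [3.141, 0.0, -0.36]
force: [-0.0, 0.0, -4.1]
finger_gap: 0.0619
grasp_force: 69.1
```

```bash
python3 t.py; python3 -c "
from h import *
for i in range(3):
    robot.camera('wrist'); print(np.round(robot.get_obs()['wrist_torque'],3))"
```

```text
('time_s', np.float64(6.4)) ('position', array([ 0.538, -0.233,  0.12 ])) ('force', array([-0.012,  0.037, -4.094])) ('wrist_torque', array([0.021, 0.047, 0.011])) ('finger_gap', np.float64(0.062)) ('grasp_force', np.float64(69.109))
[0.061 0.11  0.006]
[0.019 0.024 0.081]
[ 0.059  0.062 -0.013]
```

{"fn": "move_arm", "kwargs": {
  "increments": [
    [-0.3, 0.11, 0, 0, 0, 0, 255],
    [-0.62, 0.23, 0, 0, 0, 0, 255],
    [-0.94, 0.35, 0, 0, 0, 0, 255],
    [-0.94, 0.35, 0, 0, 0, 0, 255],
    [-0.94, 0.35, 0, 0, 0, 0, 255],
    [-0.94, 0.35, 0, 0, 0, 0, 255],
    [-0.94, 0.35, 0, 0, 0, 0, 255],
    [-0.94, 0.35, 0, 0, 0, 0, 255],
    [-0.94, 0.35, 0, 0, 0, 0, 255],
    [-0.94, 0.35, 0, 0, 0, 0, 255]
  ]
}}

```text
time_s: 7.38
position: [0.4453, -0.1985, 0.1192]
orientation: [-3.142, -0.0, -0.36]
force: [-0.5, 0.7, -4.3]
finger_gap: 0.062
grasp_force: 69.1
```

```bash
python3 t.py; python3 -c "
from h import *
for i in range(3):
    robot.camera('wrist'); print(np.round(robot.get_obs()['wrist_torque'],3))"
```

```text
('time_s', np.float64(7.383)) ('position', array([ 0.445, -0.198,  0.119])) ('force', array([-0.502,  0.673, -4.34 ])) ('wrist_torque', array([-0.027, -0.08 , -0.03 ])) ('finger_gap', np.float64(0.062)) ('grasp_force', np.float64(69.115))
[-0.04  -0.095 -0.016]
[-0.038 -0.079  0.073]
[-0.04  -0.041  0.047]
```

The moment about the case's y axis flips between about +0.07 and -0.08 N m with every stroke, a repeatable shift of about 0.15 N m. This is the rattling case, and the lift plus four strokes gave more than the required swings and stops. I'll carry it to the panel.

{"fn": "move_arm", "kwargs": {
  "increments": [
    [0.1, 0.1, 0.2, 0, 0, 0, 255],
    [0.25, 0.25, 0.4, 0, 0, 0, 255],
    [0.45, 0.45, 0.5, 0, 0, 0, 255],
    [0.65, 0.65, 0.5, 0, 0, 0, 255],
    [0.75, 0.75, 0.5, 0, 0, 0, 255]
  ]
}}

```text
time_s: 7.95
position: [0.5228, -0.1202, 0.1704]
orientation: [-3.139, -0.003, -0.357]
force: [1.3, 0.8, -4.5]
finger_gap: 0.062
grasp_force: 69.1
```

{"fn": "move_arm", "kwargs": {
  "increments": [
    [0.2, 0.2, 0, 0, 0, 0, 255],
    [0.4, 0.4, 0, 0, 0, 0, 255],
    [0.6, 0.6, 0, 0, 0, 0, 255],
    [0.75, 0.75, 0, 0, 0, 0, 255]
  ]
}}

```text
time_s: 8.28
position: [0.596, -0.0461, 0.1689]
orientation: [-3.141, 0.0, -0.358]
force: [0.9, 1.0, -4.1]
finger_gap: 0.0621
grasp_force: 69.1
```

{"fn": "move_arm", "kwargs": {
  "increments": [
    [0.2, 0.2, 0, 0, 0, 0, 255],
    [0.4, 0.4, 0, 0, 0, 0, 255],
    [0.6, 0.65, 0, 0, 0, 0, 255],
    [0.7, 0.8, 0, 0, 0, 0, 255],
    [0.7, 0.8, 0, 0, 0, 0, 255],
    [0.7, 0.8, 0, 0, 0, 0, 255],
    [0.7, 0.8, 0, 0, 0, 0, 255],
    [0.7, 0.8, 0, 0, 0, 0, 255],
    [0.7, 0.8, 0, 0, 0, 0, 255],
    [0.7, 0.8, 0, 0, 0, 0, 255]
  ]
}}

```text
time_s: 9.12
position: [0.6644, 0.0306, 0.1695]
orientation: [3.141, -0.0, -0.361]
force: [1.0, -0.2, -4.7]
finger_gap: 0.0617
grasp_force: 69.1
```

```bash
python3 t.py; python3 -c "
from h import *
cv2.imwrite('pics/s2.png',robot.camera('scene'))"
```

```text
('time_s', np.float64(9.117)) ('position', array([0.664, 0.031, 0.169])) ('force', array([ 0.956, -0.169, -4.706])) ('wrist_torque', array([-0.037, -0.078, -0.03 ])) ('finger_gap', np.float64(0.062)) ('grasp_force', np.float64(69.118))
```

View pics/s2.png

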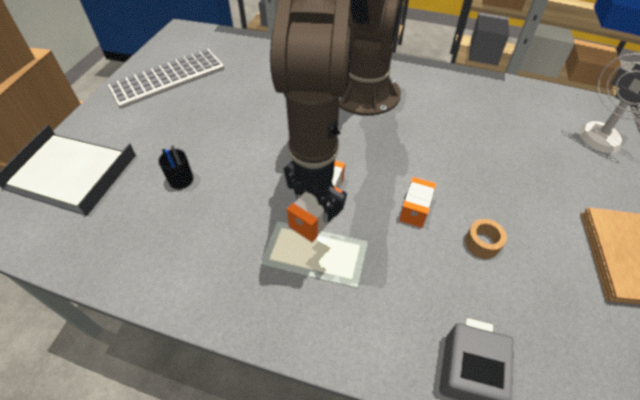

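The scene view shows the case held upright over the panel, around (308,215). The two other cases, tape and cup are where they were. The case's centre is about 0.18 m above the bench, within a few mm of over the panel centre, and still.

```bash
python3 -c "
from rig import robot
print(robot.close_job())"
```

```text
the job is handed in; nothing more can be done
None
```

The first case I shook, the turned one nearest the pen cup, rattled: its wrist moment shifted by about 0.15 N m on each stroke. I handed the job in with that case held still and upright over the middle of the light panel, about 14 cm clear; the other two cases were never lifted, and no verdict came back.

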